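# Dock the yellow feed bottle under the dosing head

### The job

Pull the orange-handled lock plug up out of the docking station's lane and put it in the green bin. Then slide the carrier with the yellow-capped bottle along its lane, without lifting or tipping it, in under the white dosing head until it is fully home against the end stop, let go of it, and swing the black-knobbed clamp lever all the way over towards the lane. Leave the red carrier where it stands and do not disturb the other bottles or the beaker.

Things in the scene. Friction and masses are not known exactly. Their poses are not given: they have to be found in the camera images.
- station: Fixed white docking station. Origin at table level under the middle of the lane crossing; x points into the inner leg (away from the robot), y along the cross leg, z up. Lane floor 40 mm above the table, between aluminium fences 8 mm wide, 18 mm high, in a T: cross leg x -78 to 78, y -146 to 146 mm; from its middle the inner leg y -40 to 40, x 78 to 230 mm (end stop).
- home (a point): Where the yellow carrier's origin is when home against the end stop: station x 155, y 0, on the lane floor.
- head_under (a point): Middle of the underside of the white dosing head, the roof over the inner leg: station x 198, y 0, 165 mm above the table. The head spans station x 158 to 238, y -68 to 68 mm, is 45 mm high, and stands on two posts (x 175 to 230, |y| 50 to 66 mm).
- carrier_yellow: Loose carrier to dock, 0.3 to 0.5 kg: grey sled 150 (x) x 72 (y) x 12 mm, flat on the lane floor at the left or right end of the cross leg, axes parallel to the station's. Origin: middle of its underside. Fixed on it a bottle with yellow cap and band (57 mm wide, collar 66) at x +38 mm, cap top 112 mm up. Spare room on each side: 3 mm in the cross leg, 4 mm in the inner leg; it keeps its heading.
- yellow_post (a point): Centre of the top face of the yellow carrier's upright grip post, at carrier x -55, y 0, 93 mm above the carrier's underside. The post is 24 mm in x, 18 mm in y and stands 81 mm above the sled.
- carrier_red: The same carrier with red cap, band and post, waiting at the other end of the cross leg. Stays where it is.
- plug: Loose lock plug, 130 mm long, 80 g, upright in a 23 mm square socket at station x 52, y 0, where it blocks the crossing. Origin: centre of its foot (5 mm above the table when plugged in); z along it to the handle, x, y as the station's. Steel shank 20 mm in diameter; orange handle 34 (x) x 16 (y) mm, from z 85 to 130 mm.
- plug_mid (a point): Middle of the plug, 65 mm above its foot on its axis. Plugged in, 35 mm of the plug are below the lane floor and two sprung balls in the socket snap into a groove near its foot: pull straight up; the detent gives way at about 8 to 15 N within the first 10 mm.
- bin: Fixed green open bin, 100 x 100 mm outside, 70 mm high, wall 4 mm, to the left or right of the station. Origin at the centre of its underside.
- clamp (a joint): Angle of the clamp lever, rad: 0 to 0.25 at the start (leaning outwards, to station +y), upright at 0.5, 1.0 fully over (leaning to the lane, station -y). Turns about a line along station x through x 112, y 110 mm, 62 mm above the table; stays where it is left; about 1 N at the knob moves it.
- clamp_tip (a point): Centre of the lever's black knob (ball, 26 mm in diameter), 90 mm from the lever's pivot.
- bottle_a: Clear bottle with blue cap, 70 mm wide, 140 mm tall, bystander. Origin at the centre of its underside.
- bottle_b: Amber bottle with blue cap, 70 mm wide, 140 mm tall, bystander. Origin at the centre of its underside.
- beaker: White open beaker, 80 mm wide, 100 mm tall, bystander. Origin at the centre of its underside.
Mind the look-alikes: they are no part of the job. Leave any pink or purple look-alike of the carrier_yellow alone. What is shaped like the plug but blue or purple is not meant.

How it is judged:
On the way, in this order (a step that is already met when the one before it is completed fails the run):
1. the lock plug is out of its socket, its foot clear above the lane floor (z of plug in the frame of station above 0.045 m), for 0.1 s.
2. the plug lies or stands in the green bin, let go and at rest (x of plug_mid in the frame of bin between -0.055 and 0.055 m and y of plug_mid in the frame of bin between -0.055 and 0.055 m and height (world z) of plug_mid below 0.085 m and linear speed of plug below 0.05 m/s and contact force between the fingers and plug below 0.1 N), for 0.2 s.
3. the yellow carrier is fully home under the head and let go (x of carrier_yellow in the frame of station above 0.15 m and y of carrier_yellow in the frame of station between -0.008 and 0.008 m and contact force between the fingers and carrier_yellow below 0.1 N), for 0.2 s.
4. the clamp lever is swung over towards the lane (value of joint clamp above 0.88 rad), for 0.1 s.
At the end, for the whole second after the job is handed in: Yellow carrier flat and at rest, within 5 mm of home at the end stop, 8 mm sideways; clamp lever above 0.88 of 1.0 rad; plug at rest in the bin, its middle within 55 mm of the centre in bin x and y and under 85 mm high; red carrier within 15 mm of its start (x of carrier_yellow in the frame of station above 0.15 m and y of carrier_yellow in the frame of station between -0.008 and 0.008 m and z of carrier_yellow in the frame of station below 0.044 m and linear speed of carrier_yellow below 0.02 m/s and value of joint clamp above 0.88 rad and x of plug_mid in the frame of bin between -0.055 and 0.055 m and y of plug_mid in the frame of bin between -0.055 and 0.055 m and height (world z) of plug_mid below 0.085 m and linear speed of plug below 0.03 m/s and distance of carrier_red from where it was at the start of the episode below 0.015 m); the robot touches nothing.
It fails at once if the yellow carrier is lifted more than 15 mm off the lane floor (z of carrier_yellow in the frame of station above 0.055 m).
It fails at once if the yellow carrier is tipped by more than 0.26 rad (angle between carrier_yellow's own z axis and vertical above 0.26 rad).
It fails at once if the red carrier is shifted by more than 15 mm (distance of carrier_red from where it was at the start of the episode above 0.015 m).
It fails at once if a blue-capped bottle or the beaker is shifted by more than 30 mm (distance of any of bottle_a, bottle_b, beaker from where it was at the start of the episode above 0.03 m).
It also fails if it takes over 72 s, if anything falls off the work surface, if the arm or the gripper's body presses on something with over 40 N, if the wrist force passes 120 N, or if a joint passes its speed limit or range.

### The arm

A 7-joint arm with a two-finger parallel gripper is mounted at the origin on the work surface. World frame = base frame: x ahead of the robot, y to its left, z up, the work surface at z = 0. Lengths are in m, angles in rad, forces in N, time in s.
With the tool pointing down it reaches from about 0.4 to 0.85 m from the base axis. Payload 10.4 kg.
Tool frame: the origin (TCP) lies between the finger pads; the fingertips stand tips_ahead ahead of it and the grasp point (between the pads) lies 11 mm behind it (tips_ahead is the distance from the TCP to the fingertips, in m); z points along the fingers, x is the direction in which the jaws open and shut, and the axes are right-handed (so a half turn about z gives the same grasp; the last joint's range is limited). The gripper opens to 87 mm and grips with 3 to 60 N. Pads are 19 mm wide; open, the fingers measure 117 mm over their backs; the gripper's body (75 mm by 190 mm) begins 51 mm behind the grasp point.
Start: joints at [-1.186, 0.332, -0.065, 1.46, 0.022, 1.35, -0.088], TCP at [0.248, 0.574, 0.231] pointing down, gripper open.
Joint ranges: [-2.6, 2.6], [-0.5, 2.12], [-1.47, 1.34], [0.16, 2.42], [-1.27, 4.41], [0.06, 2.06], [-2.6, 2.6]. Speed limits (rad/s): [2.22, 2.22, 2.79, 2.79, 3.14, 3.14, 3.14].

### API

Orientations are given as a unit quaternion [x, y, z, w].
In Python, from bench import read_state, camera, close_job, tips_ahead gives the robot as it stands.
- The arm moves only by the tool arm_command, never from a script. Its argument "commands" is a list that holds one entry, the list of rows, each a list of 7 numbers: the turn, a rotation vector about the tool's x, y, z in rad, then the shift along the tool's x, y, z in m, then the opening in per cent of the stroke, from 0 (shut) to 100 (fully open). In form: [[[rx, ry, rz, x, y, z, claw], ...]]. A call has 1 to 20 rows; each row shifts and turns the commanded pose from where the row before left it, along the tool's axes as they then stand; what a row does not reach is not made up. A row lasts 1/8 s, in which the tool goes at most 62.5 mm and 10.7 degrees, less where a joint would pass 70% of its speed; a pose out of reach is approached as far as the arm can. A call with a gripper value outside its range is refused whole. The fingers move at their own pace and stop on an object; "newtons" is the grip in N (left out, the last holds). Time passes only in rows, so rows that do not move let the fingers close. It gives the time, the measured TCP pose, the force and the opening at its end, in the units of the state.
- read_state(): the state, without advancing time (a new reading comes with each control period).
- camera(name): name is "side" or "top"; returns a dict with "frame" (480x640x3 uint8, red, green, blue), "vfov" (degrees; the focal length in pixels is half the picture's height over the tangent of half this angle, whatever the lens; pixels are square), "cx", "cy" (the principal point, pixels), "R" (3x3) and "t" (3): a world point X has camera coordinates R X + t. Camera axes: x right, y down, z forward; pixel columns grow to the right and rows downward; lengths in m; the calibration is good to about 2 mm. A picture is of the moment at which its call begins. There is no depth.
- close_job(): hands the job in, once; it reports no verdict.
The state is a dict: "time": time; "joint_positions": joint angles; "joint_vel": joint speeds; "joint_torque": joint torques, N m; "ee_pos": TCP position; "eef_rot": TCP orientation; "ft_force": force on the tool from outside, world axes, zero at the start; "torque": the same for the moment, N m; "width": finger opening in m.
Only numpy, scipy, OpenCV 4.12 (cv2) and the standard library are available. Lean on these libraries where they do the work, as an engineer would, in place of code of your own. Each camera call takes 0.05 s, during which the arm holds its last target.

## Working session

There is one attempt and no reset: what is moved stays moved. The work goes in short steps, Python scripts to look and compute and a tool call to move; the robot and the scene stay as the last step left them, time stands still between calls to the robot, and variables do not carry over. Pictures are saved under pics/ and viewed, and the job is handed in when it is done.

Besides the shell and the picture viewer there is one more tool, called after ">>>" as a command line: name --argument value ..., lists and objects as JSON in quotes. arm_command: Moves the arm, as the interface text tells. Its arguments: {"type":"object","properties":{"commands":{"type":"array"},"newtons":{"type":"number"}},"required":["commands"]}

```bash
mkdir -p pics; ls
python3 - <<'E'
from bench import *
import bench,cv2,json
print(tips_ahead if not callable(tips_ahead) else tips_ahead())
s=read_state()
for k,v in s.items(): print(k,v)
for n in("side","top"):
    c=camera(n); cv2.imwrite(f"pics/{n}0.png",c["frame"][:,:,::-1]); print(n,c["vfov"],c["cx"],c["cy"],c["R"],c["t"])
E
```

```text
pics
0.008
time 0.0
joint_positions [-1.18557857  0.33291584 -0.06469436  1.46093345  0.02163203  1.34991459
 -0.08848533]
joint_vel [ 3.56878679e-05 -5.85643612e-04 -3.41926215e-03  1.42708021e-03
 -3.53842741e-04 -6.63178946e-04 -1.21227499e-03]
joint_torque [ 1.46169510e-03 -6.23246670e+01  2.56441272e-02 -3.89892018e+01
 -6.12195069e-02  3.96309828e-02  9.43601276e-05]
ee_pos [0.24774743 0.57338729 0.22973024]
eef_rot [ 8.35635115e-01  5.49284453e-01 -5.87053881e-04  4.46222306e-04]
ft_force [0.20495865 0.08229738 0.91440744]
torque [0.00608515 0.03162814 0.01972218]
width 0.08710560704515376
side 45.31877306715011 320.50340297917154 228.8701040328649 [[-0.95564969 -0.29385275  0.01960168]
 [-0.18380162  0.54309569 -0.81930704]
 [ 0.23011004 -0.78657335 -0.57301984]] [0.48852877 0.24667794 1.2788817 ]
top 50.311442963587226 309.3007526406759 253.0442365145267 [[ 0.01746928 -0.99973359  0.0150855 ]
 [-0.99324914 -0.01908252 -0.11442026]
 [ 0.11467765 -0.01298482 -0.99331789]] [-0.10564473  0.53139658  1.26539165]
```

View pics/side0.png

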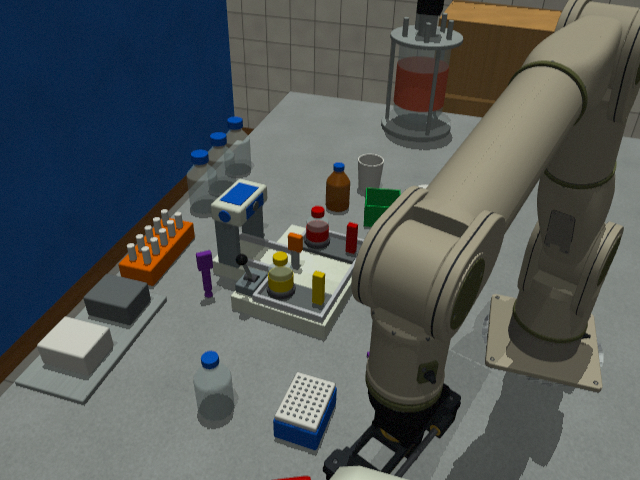

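View pics/top0.png

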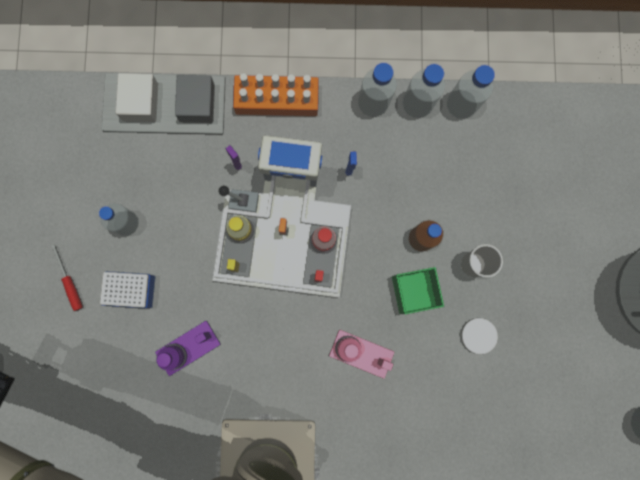

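```bash
cat > h.py <<'E'
import numpy as np, cv2
from bench import *
def cam(n):
    c=camera(n); c["f"]=240/np.tan(np.radians(c["vfov"]/2)); c["R"]=np.array(c["R"]); c["t"]=np.array(c["t"]); return c
def onz(c,u,v,z):
    d=c["R"].T@np.array([(u-c["cx"])/c["f"],(v-c["cy"])/c["f"],1]); o=-c["R"].T@c["t"]
    return o+d*(z-o[2])/d[2]
def proj(c,X):
    p=c["R"]@np.array(X)+c["t"]; return p[0]/p[2]*c["f"]+c["cx"],p[1]/p[2]*c["f"]+c["cy"]
def tri(c1,p1,c2,p2):
    A=[];b=[]
    for c,p in((c1,p1),(c2,p2)):
        d=c["R"].T@np.array([(p[0]-c["cx"])/c["f"],(p[1]-c["cy"])/c["f"],1]); d/=np.linalg.norm(d)
        o=-c["R"].T@c["t"]; P=np.eye(3)-np.outer(d,d); A.append(P); b.append(P@o)
    return np.linalg.solve(sum(A),sum(b))
def blobs(c,lo,hi,roi,amin=15):
    hsv=cv2.cvtColor(c["frame"],cv2.COLOR_RGB2HSV); m=cv2.inRange(hsv,np.array(lo),np.array(hi))
    k=np.zeros_like(m); x0,y0,x1,y1=roi; k[y0:y1,x0:x1]=m[y0:y1,x0:x1]
    n,l,st,ce=cv2.connectedComponentsWithStats(k)
    return [(st[i].tolist(),ce[i].round(2).tolist()) for i in range(1,n) if st[i][4]>=amin],l
def crop(c,name,x0,y0,x1,y1,s):
    cv2.imwrite(f"pics/{name}.png",cv2.resize(c["frame"][y0:y1,x0:x1,::-1],None,fx=s,fy=s,interpolation=cv2.INTER_CUBIC))
E
python3 - <<'E'
from h import *
t=cam("top"); s=cam("side")
crop(t,"t1",205,130,365,305,5*.66); crop(s,"s1",180,160,380,340,4)
R=(200,120,450,330)
for nm,lo,hi in(("orange",(5,150,100),(16,255,255)),("yellow",(22,150,90),(33,255,255)),("green",(50,120,50),(75,255,255)),("red",(0,150,80),(4,255,255))):
    print(nm,blobs(t,lo,hi,R)[0]); print("  side",blobs(s,lo,hi,(180,160,420,340))[0])
E
```

```text
orange [([280, 219, 5, 13, 55], [282.2, 225.38])]
  side [([180, 221, 13, 17, 104], [184.59, 227.31]), ([288, 233, 14, 6, 52], [294.73, 235.58])]
yellow [([230, 218, 12, 12, 103], [235.14, 223.24]), ([229, 260, 4, 7, 18], [230.06, 262.72])]
  side [([273, 251, 14, 10, 112], [279.71, 255.87]), ([313, 271, 12, 7, 56], [318.32, 274.25])]
green [([396, 269, 43, 44, 1247], [415.35, 290.97])]
  side [([364, 187, 37, 40, 868], [377.39, 203.03])]
red [([319, 229, 12, 12, 110], [324.45, 234.67]), ([316, 272, 6, 8, 44], [318.61, 275.48])]
  side [([312, 206, 12, 8, 76], [317.49, 209.36]), ([347, 222, 11, 7, 42], [351.88, 224.9])]
```

```bash
ls pics
```

```text
s1.png
side0.png
t1.png
top0.png
```

View pics/t1.png

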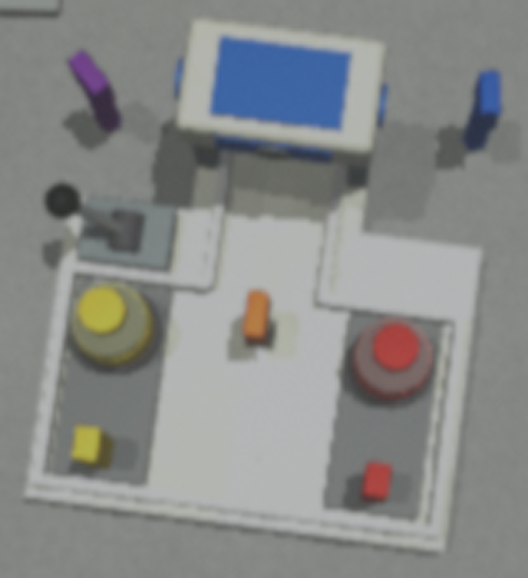

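View pics/s1.png

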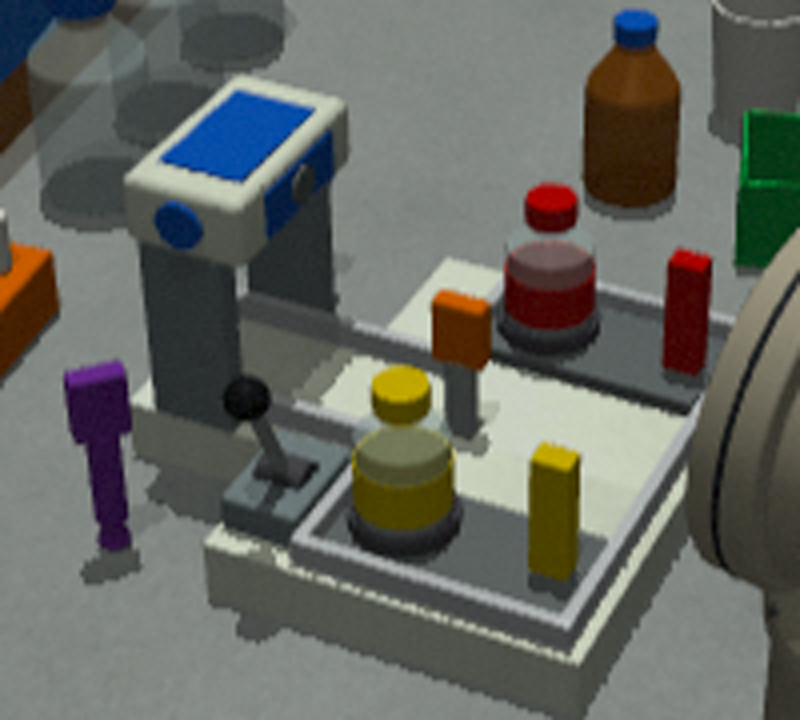

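Run:
```python
from h import *
t=cam("top"); s=cam("side")
print(-t["R"].T@t["t"],-s["R"].T@s["t"])
T=lambda u,v:(205+u/3.3,130+v/3.3)
S=lambda u,v:(180+u/4,160+v/4)
def p(n,u,v,z): print(n,onz(t,*T(u,v),z).round(4)*1000)
def q(n,u,v,z): print("  side",n,onz(s,*S(u,v),z).round(4)*1000)
p("plugtop",257,317,.135); q("plugtop",462,302,.135)
p("ypost",87,441,.133); q("ypost",556,455,.133)
p("rpost",378,478,.133); q("rpost",689,259,.133)
p("ycap",102,310,.152); q("ycap",401,381,.152)
p("rcap",397,346,.152); q("rcap",552,199,.152)
p("label",282,84,.21); q("label",238,135,.21)
print("knob",tri(t,T(63,200),s,S(246,399))*1000)
for z in(.04,.058):p("nearL",27,497,z);p("nearR",443,549,z);p("farR",482,248,z)
h=cv2.cvtColor(t["frame"],cv2.COLOR_RGB2HSV)
m=cv2.inRange(h,np.array((50,120,40)),np.array((75,255,255))); m[:260]=0;m[320:]=0;m[:,:390]=0;m[:,450:]=0
cn=max(cv2.findContours(m,0,2)[0],key=cv2.contourArea); print(cv2.minAreaRect(cn)); 
for pt in cv2.boxPoints(cv2.minAreaRect(cn)):print(onz(t,*pt,.07)*1000)
crop(t,"bin",385,255,515,325,6)
```

```text
[ 0.38454259 -0.07904532  1.31933241] [0.21791865 1.01552006 0.92535359]
plugtop [583.8 -31.4 135. ]
  side plugtop [583.1 -24.4 135. ]
ypost [493.2  86.3 133. ]
  side ypost [489.4  90.9 133. ]
rpost [ 470.9 -119.3  133. ]
  side rpost [ 468.  -113.7  133. ]
ycap [583.7  76.4 152. ]
  side ycap [582.6  79.  152. ]
rcap [ 562.3 -130.5  152. ]
  side rcap [ 558.5 -122.7  152. ]
label [731.1 -47.6 210. ]
  side label [729.5 -43.6 210. ]
knob [663.60972399 108.01970504 141.03513576]
nearL [458.3 143.1  40. ]
nearR [ 424.8 -172.5   40. ]
farR [ 657.2 -200.1   40. ]
nearL [457.3 139.9  58. ]
nearR [ 424.2 -171.1   58. ]
farR [ 653.4 -198.4   58. ]
((418.7613525390625, 290.3660888671875), (38.93598175048828, 39.45100784301758), 78.11134338378906)
[ 477.65282117 -307.81931009   70.        ]
[ 499.46792042 -403.15147868   70.        ]
[ 406.44690695 -421.82388688   70.        ]
[ 385.08615446 -327.22413773   70.        ]
```

View pics/bin.png

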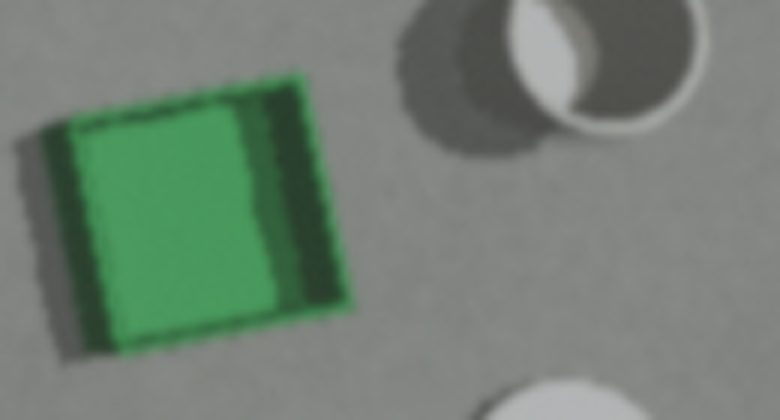

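Run:
```python
from h import *
t=cam("top")
f=t["frame"][:,:,::-1]
a=[f[210:245,265:300],f[250:285,215:250],f[262:297,300:335]]
cv2.imwrite("pics/z.png",np.hstack([cv2.resize(x,(260,260),interpolation=cv2.INTER_NEAREST) for x in a]))
C=np.mean([onz(t,385+u/6,255+v/6,.07) for u,v in((70,120),(305,75),(352,308),(120,352))],0);print("bin",C)
```

```text
bin [ 0.44160318 -0.36875505  0.07      ]
```

View pics/z.png

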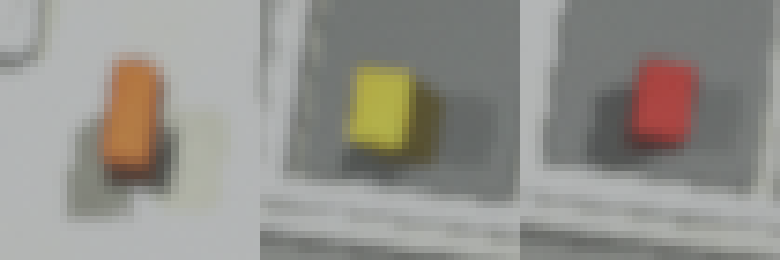

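>>> arm_command --commands '[[[0, 0, -0.15, 0, 0, -0.04, 100], [0, 0, -0.15, 0, 0, -0.04, 100]]]' --newtons 30

```text
time: 0.6
ee_pos: [0.2477, 0.5735, 0.3113]
eef_rot: [0.743, 0.67, -0.0, 0.0]
ft_force: [0.4, 0.1, 0.2]
width: 0.0874
```

>>> arm_command --commands '[[[0, 0, 0.004, -0.04, 0.0284, 0, 60], [0, 0, 0, -0.04, 0.0284, 0, 60], [0, 0, 0, -0.04, 0.0284, 0, 60], [0, 0, 0, -0.04, 0.0284, 0, 60], [0, 0, 0, -0.04, 0.0284, 0, 60], [0, 0, 0, -0.04, 0.0284, 0, 60], [0, 0, 0, -0.04, 0.0284, 0, 60], [0, 0, 0, -0.04, 0.0284, 0, 60], [0, 0, 0, -0.04, 0.0284, 0, 60], [0, 0, 0, -0.04, 0.0284, 0, 60], [0, 0, 0, -0.04, 0.0284, 0, 60], [0, 0, 0, -0.04, 0.0284, 0.0, 60], [0, 0, 0, -0.04, 0.0284, 0.04, 60], [0, 0, 0, -0.04, 0.0284, 0.04, 60], [0, 0, 0, 0, 0, 0, 60], [0, 0, 0, 0, 0, 0, 60]]]'

```text
time: 2.6
ee_pos: [0.5801, -0.0254, 0.2318]
eef_rot: [0.745, 0.667, 0.0, -0.0]
ft_force: [-0.6, 1.7, 0.3]
width: 0.0523
```

```bash
cat >> h.py <<'E'
def look(n,pre):
    c=cam(n)
    b=(205,130,365,305,3.4) if n=="top" else (180,130,380,310,4)
    crop(c,pre,*b); return c
def st(O=(534.3,-24.4),yaw=-.107):
    s=read_state(); p=np.array(s["ee_pos"])*1000; d=p[:2]-np.array(O); c,q=np.cos(yaw),np.sin(yaw)
    r=s["eef_rot"]; 
    print("t",s["time"],"world",p.round(1),"station x,y",round(d[0]*c+d[1]*q,1),round(-d[0]*q+d[1]*c,1),"toolx deg",np.degrees(2*np.arctan2(r[1],r[0])).round(2),"F",np.round(s["ft_force"],1),"w",round(s["width"]*1000,1),"tilt",np.round(r[2:],4))
E
python3 - <<'E'
from h import *
st(); look("top","t2"); s=look("side","s2")
E
```

```text
t 2.6 world [580.1 -25.4 231.8] station x,y 45.7 3.9 toolx deg 83.61 F [-0.6  1.7  0.3] w 52.3 tilt [ 0.0001 -0.0002]
```

View pics/s2.png

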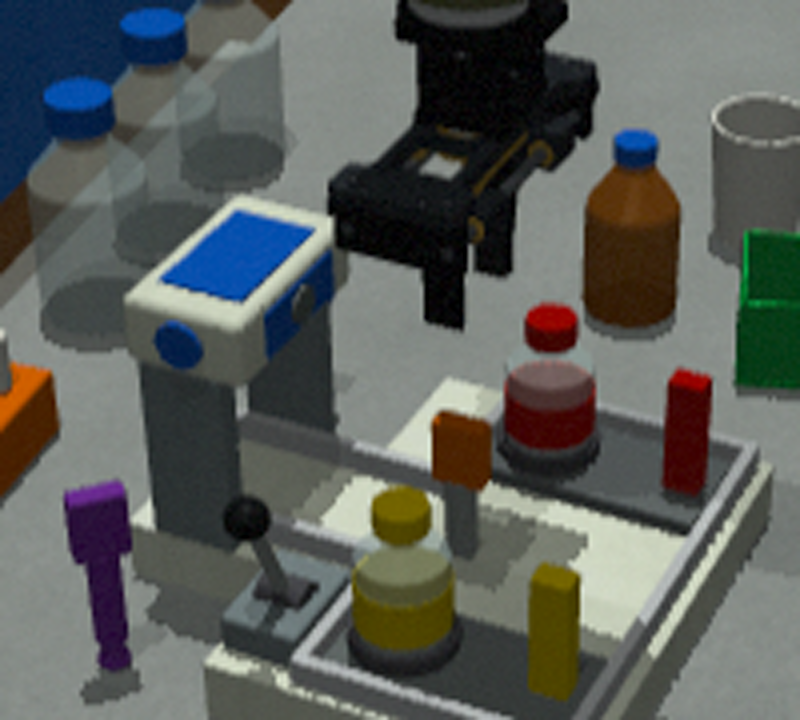

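View pics/t2.png

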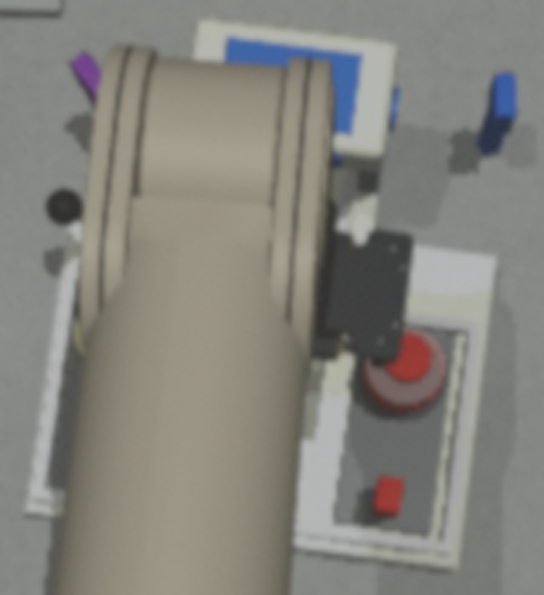

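Run:
```python
from h import *
s=cam("side"); p=np.array(read_state()["ee_pos"])
e=np.array([.1113,.9938,0]); y=np.array([.9938,-.1113,0])
for k in(-1,1):
  for w in(-.0095,.0095):
    for o in (.026,.041):
      u=proj(s,p+k*e*o+y*w+[0,0,-.008]); print(k,w,o,np.round([(u[0]-180)*4,(u[1]-130)*4],1))
# plug handle top corners expected, for candidate plug pos
for X in((.585,-.030),(.585,-.026)):
  for a,b in((-17,-8),(-17,8),(17,8),(17,-8)):
    P=np.array([*X,.135])+(y*a+e*b)/1000; u=proj(s,P); print(X,a,b,np.round([(u[0]-180)*4,(u[1]-130)*4],1))
crop(s,"s3",270,190,320,280,10)
```

```text
-1 -0.0095 0.026 [500.2 276. ]
-1 -0.0095 0.041 [511.1 263.5]
-1 0.0095 0.026 [470.3 268.5]
-1 0.0095 0.041 [481.4 256.2]
1 -0.0095 0.026 [461.1 320.8]
1 -0.0095 0.041 [449.4 334.3]
1 0.0095 0.026 [430.5 312.9]
1 0.0095 0.041 [418.5 326.2]
(0.585, -0.03) -17 -8 [493.9 416.2]
(0.585, -0.03) -17 8 [482.4 430.5]
(0.585, -0.03) 17 8 [430.3 416.3]
(0.585, -0.03) 17 -8 [442.2 402.1]
(0.585, -0.026) -17 -8 [491.8 419.9]
(0.585, -0.026) -17 8 [480.2 434.3]
(0.585, -0.026) 17 8 [428. 420.]
(0.585, -0.026) 17 -8 [439.9 405.8]
```

View pics/s3.png

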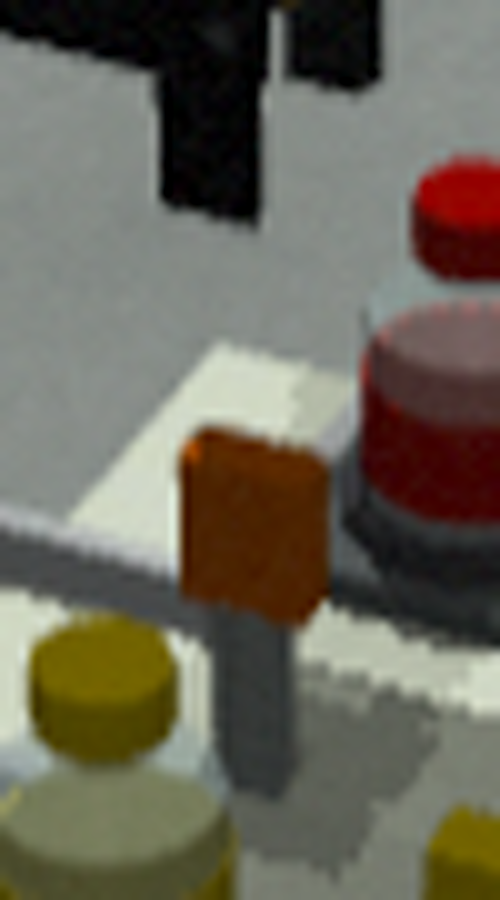

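>>> arm_command --commands '[[[0, 0, -0.0045, -0.004, 0.0054, 0.02, 60], [0, 0, 0, 0, 0, 0.034, 60], [0, 0, 0, 0, 0, 0.03, 60], [0, 0, 0, 0, 0, 0.025, 60], [0, 0, 0, 0, 0, 0.015, 60], [0, 0, 0, 0, 0, 0, 60]]]'

```text
time: 3.5
ee_pos: [0.5844, -0.0304, 0.1065]
eef_rot: [0.744, 0.668, -0.001, -0.001]
ft_force: [-0.3, -0.8, 0.2]
width: 0.0518
```

Run:
```python
from h import *
st(); s=look("side","s4")
```

```text
t 3.5 world [584.4 -30.4 106.5] station x,y 50.4 -0.6 toolx deg 83.87 F [-0.3 -0.8  0.2] w 51.8 tilt [-0.0007 -0.0005]
```

View pics/s4.png

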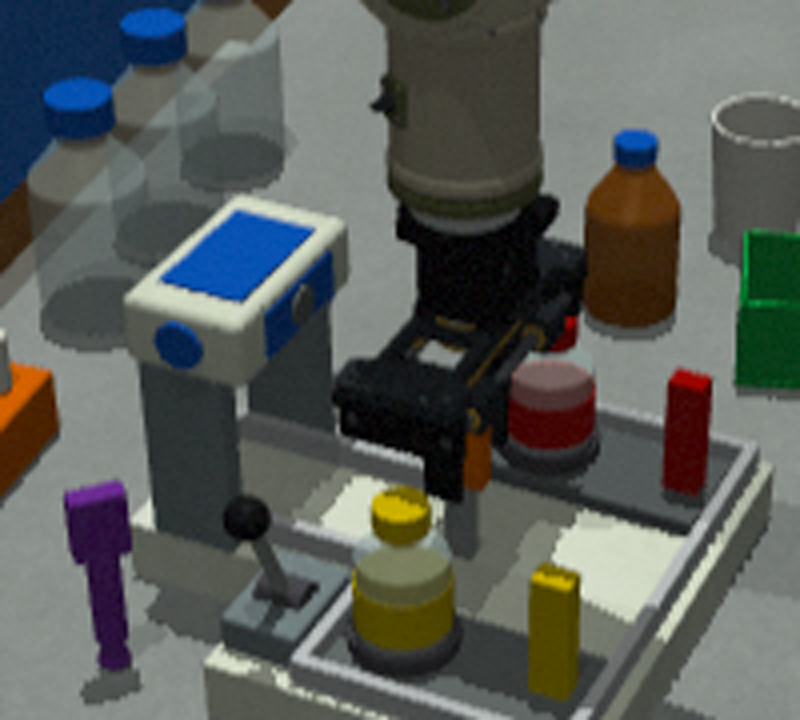

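>>> arm_command --commands '[[[0, 0, 0, 0, 0, 0, 0], [0, 0, 0, 0, 0, 0, 0], [0, 0, 0, 0, 0, 0, 0], [0, 0, 0, 0, 0, 0, 0], [0, 0, 0, 0, 0, 0, 0]]]' --newtons 40

```text
time: 4.18
ee_pos: [0.5851, -0.0304, 0.1077]
eef_rot: [0.744, 0.668, 0.0, -0.0]
ft_force: [-0.8, 1.4, 0.7]
width: 0.0154
```

Run:
```python
from h import *
st()
```

```text
t 4.175 world [585.1 -30.4 107.7] station x,y 51.1 -0.6 toolx deg 83.86 F [-0.8  1.4  0.7] w 15.4 tilt [ 0.0001 -0.    ]
```

>>> arm_command --commands '[[[0, 0, 0, 0, 0, -0.005, 0], [0, 0, 0, 0, 0, -0.006, 0], [0, 0, 0, 0, 0, -0.008, 0], [0, 0, 0, 0, 0, -0.015, 0], [0, 0, 0, 0, 0, -0.03, 0], [0, 0, 0, 0, 0, -0.04, 0], [0, 0, 0, 0, 0, -0.046, 0], [0, 0, 0, 0, 0, -0.03, 0], [0, 0, 0, 0, 0, 0, 0]]]'

```text
time: 5.3
ee_pos: [0.5861, -0.0309, 0.2913]
eef_rot: [0.744, 0.668, 0.002, 0.002]
ft_force: [0.3, 0.2, -1.7]
width: 0.0154
```

Run:
```python
from h import *
st(); look("side","s5")
```

```text
t 5.3 world [586.1 -30.9 291.3] station x,y 52.2 -0.9 toolx deg 83.83 F [ 0.3  0.2 -1.7] w 15.4 tilt [0.0023 0.0017]
```

View pics/s5.png

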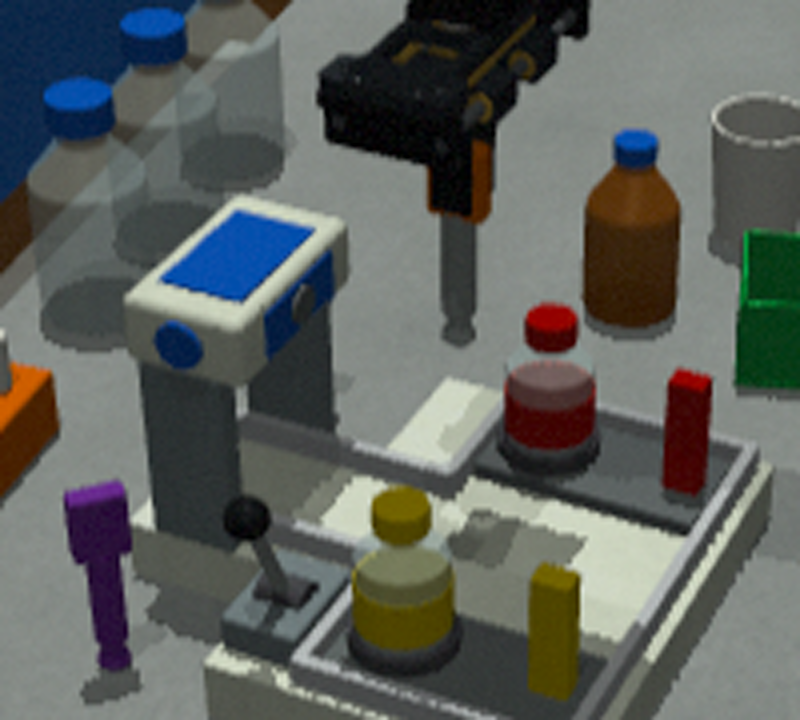

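>>> arm_command --commands '[[[0, 0, 0, -0.03, -0.0134, 0, 0], [0, 0, 0, -0.047, -0.0134, 0, 0], [0, 0, 0, -0.047, -0.0134, 0, 0], [0, 0, 0, -0.047, -0.0134, 0, 0], [0, 0, 0, -0.047, -0.0134, 0, 0], [0, 0, 0, -0.047, -0.0134, 0, 0], [0, 0, 0, -0.047, -0.0134, 0, 0], [0, 0, 0, -0.039, -0.0134, 0, 0], [0, 0, 0, 0, 0, 0.03, 0], [0, 0, 0, 0, 0, 0.03, 0], [0, 0, 0, 0, 0, 0, 0]]]'

```text
time: 6.72
ee_pos: [0.4395, -0.3669, 0.2251]
eef_rot: [0.744, 0.668, -0.001, -0.002]
ft_force: [0.5, 0.3, -0.3]
width: 0.016
```

Run:
```python
from h import *
st(); s=cam("side"); crop(s,"s6",280,100,480,250,4); t=cam("top"); crop(t,"t6",350,230,510,350,5)
```

```text
t 6.725 world [ 439.5 -366.9  225.1] station x,y -57.7 -350.6 toolx deg 83.84 F [ 0.5  0.3 -0.3] w 16.0 tilt [-0.0008 -0.0024]
```

View pics/s6.png

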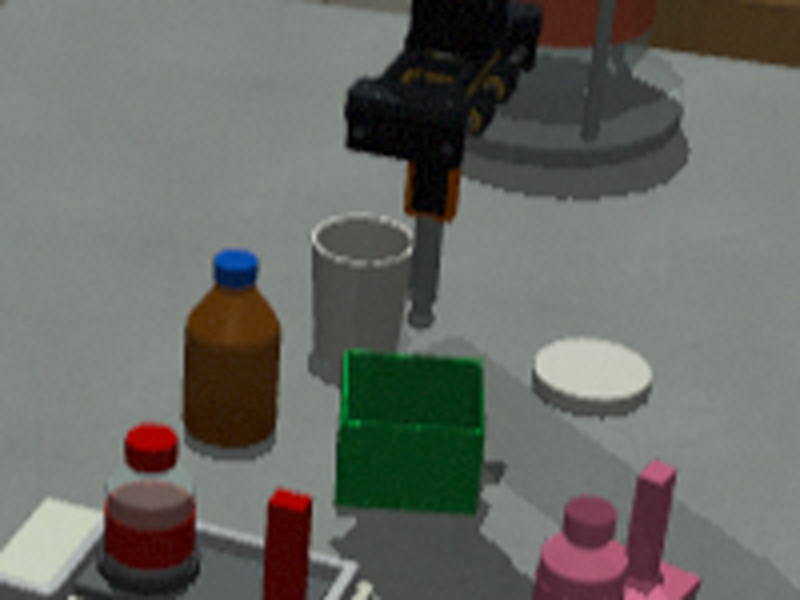

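View pics/t6.png

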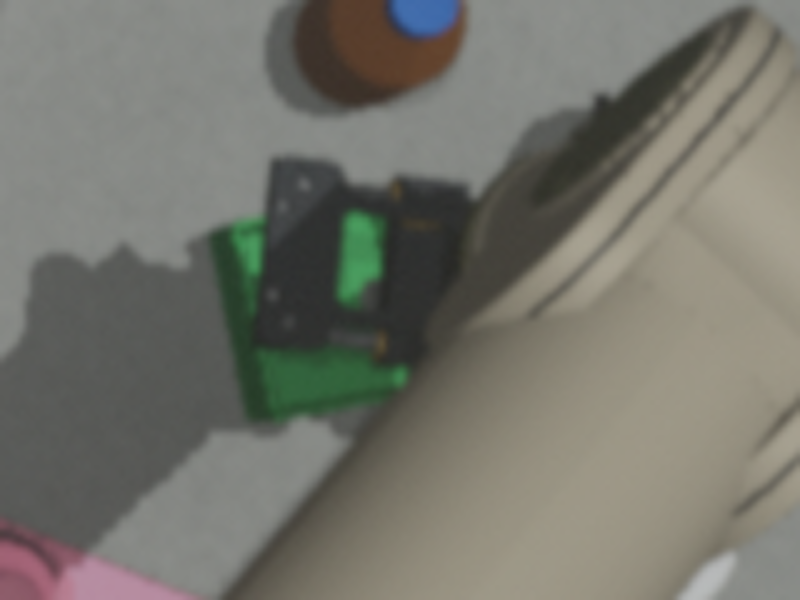

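Run:
```python
from h import *
s=cam("side")
f=lambda p:np.round([(a-b)*4 for a,b in zip(proj(s,p),(280,100))],1)
print(f((.4395,-.3669,.122)),"binrim",f((.4416,-.3688,.07)))
```

```text
[419.1 323.7] binrim [410.6 385.5]
```

>>> arm_command --commands '[[[0, 0, 0, 0, 0, 0.02, 0], [0, 0, 0, 0, 0, 0.035, 0], [0, 0, 0, 0, 0, 0.03, 0], [0, 0, 0, 0, 0, 0.02, 0], [0, 0, 0, 0, 0, 0.008, 0], [0, 0, 0, 0, 0, 0, 0], [0, 0, 0, 0, 0, 0, 0]]]'

```text
time: 7.75
ee_pos: [0.4414, -0.3684, 0.1157]
eef_rot: [0.744, 0.668, 0.0, 0.001]
ft_force: [0.4, -0.2, -0.8]
width: 0.0159
```

Run:
```python
from h import *
st(); s=cam("side"); crop(s,"s7",330,100,430,250,5)
```

```text
t 7.75 world [ 441.4 -368.4  115.7] station x,y -55.6 -352.0 toolx deg 83.85 F [ 0.4 -0.2 -0.8] w 15.9 tilt [0.0003 0.0008]
```

View pics/s7.png

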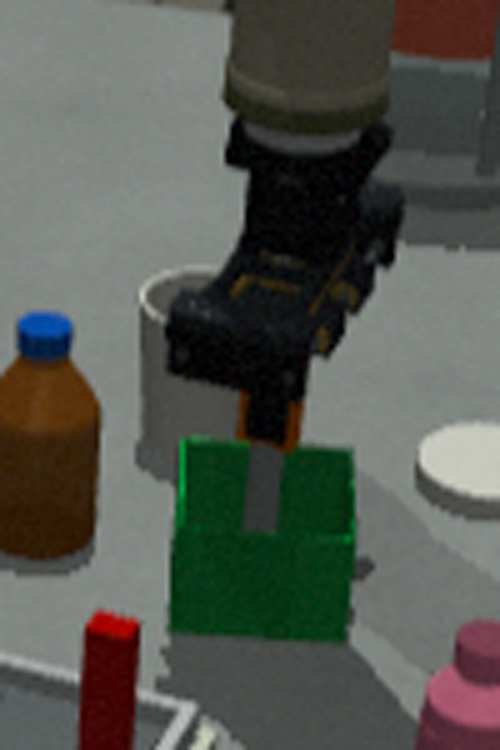

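>>> arm_command --commands '[[[0, 0, 0, 0, 0, 0.005, 0], [0, 0, 0, 0, 0, 0, 0], [0, 0, 0, 0, 0, 0, 50], [0, 0, 0, 0, 0, 0, 70], [0, 0, 0, 0, 0, 0, 70], [0, 0, 0, 0, 0, 0, 70], [0, 0, 0, 0, 0, -0.02, 70], [0, 0, 0, 0, 0, -0.05, 70], [0, 0, 0, 0, 0, -0.06, 70], [0, 0, 0, 0, 0, -0.05, 70], [0, 0, 0, 0, 0, 0, 70]]]'

```text
time: 9.18
ee_pos: [0.4419, -0.3693, 0.2935]
eef_rot: [0.744, 0.668, 0.001, 0.003]
ft_force: [-0.3, 0.1, -0.1]
width: 0.0609
```

Run:
```python
from h import *
st(); s=cam("side"); crop(s,"s8",330,100,430,250,4)
```

```text
t 9.175 world [ 441.9 -369.3  293.5] station x,y -55.1 -352.8 toolx deg 83.84 F [-0.3  0.1 -0.1] w 60.9 tilt [0.0012 0.0031]
```

View pics/s8.png

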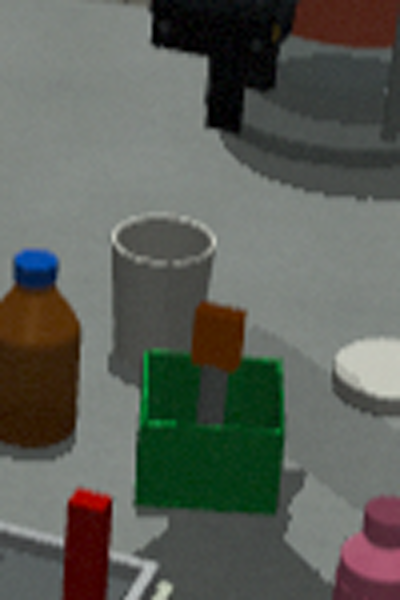

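>>> arm_command --commands '[[[0, 0, 0, 0.03, 0, 0, 60], [0, 0, 0, 0.045, 0, 0, 60], [0, 0, 0, 0.048, 0, 0, 60], [0, 0, 0, 0.048, 0, 0, 60], [0, 0, 0, 0.048, 0, 0, 60], [0, 0, 0, 0.048, 0, 0, 60], [0, 0, 0, 0.048, 0, 0, 60], [0, 0, 0, 0.048, 0, 0, 60], [0, 0, 0, 0.048, 0, 0, 60], [0, 0, 0, 0.048, 0, 0.04, 60], [0, 0, 0, 0, 0, 0.04, 60], [0, 0, 0, 0, 0, 0, 60]]]'

```text
time: 10.72
ee_pos: [0.4876, 0.088, 0.2059]
eef_rot: [0.744, 0.668, -0.004, -0.001]
ft_force: [-0.5, -0.7, 1.2]
width: 0.0519
```

Run:
```python
from h import *
st(); look("top","t9");look("side","s9")
```

```text
t 10.725 world [487.6  88.  205.9] station x,y -58.5 106.7 toolx deg 83.89 F [-0.5 -0.7  1.2] w 51.9 tilt [-0.0035 -0.0014]
```

View pics/s9.png

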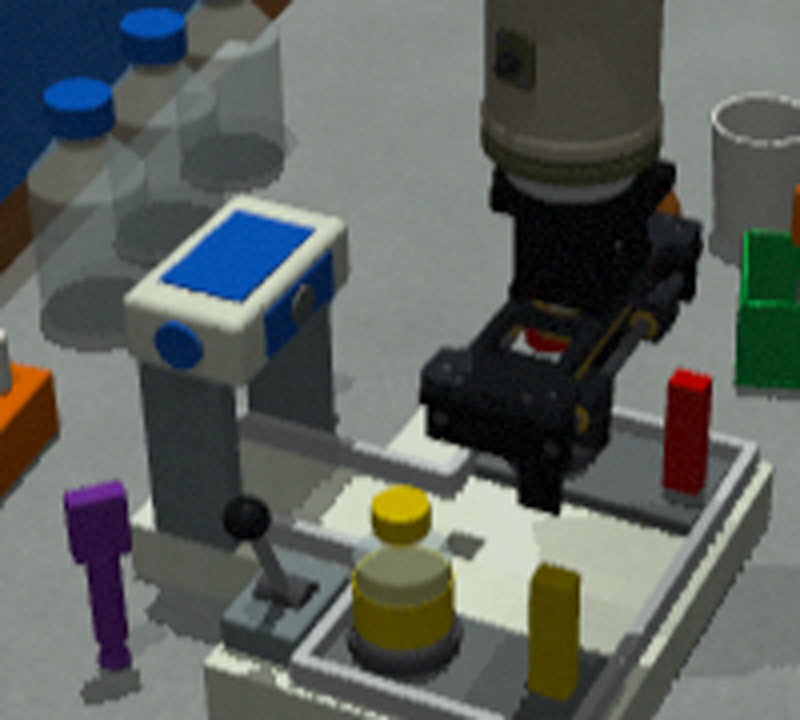

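View pics/t9.png

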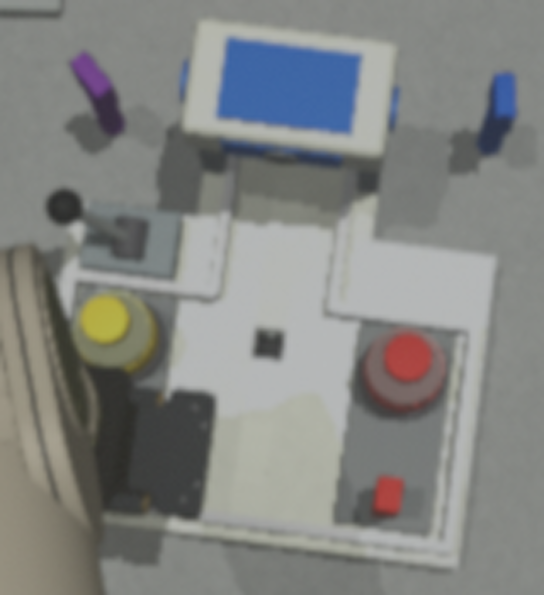

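Run:
```python
from h import *
t=cam("top"); T=lambda u,v,z:onz(t,205+u/3.4-.35,130+v/3.4-.35,z)*1000
X=T(268,344,.04); print("socket",X, "origin",X[:2]-52*np.array([.9943,-.1068]))
# inner-leg fence tops near corners & head bottom edges
g=cv2.cvtColor(t["frame"],cv2.COLOR_RGB2GRAY)
print(g[231,276:292]); print(g[224:240,283]); print("row205",g[200,262:322])
```

```text
socket [587.5789531  -29.41820317  40.        ] origin [535.8753531  -23.86460317]
[182 181 172 142  93  64  63  66  67  67  66  85 134 173 182 182]
[181 176 152 112  87  70  64  66  67  67  95 143 173 181 182 182]
row205 [181 181 182 182 181 175 168 176 176 163 154 170 179 181 182 182 182 182
 182 182 182 181 182 182 182 181 182 182 182 182 182 182 182 181 182 182
 181 182 182 180 171 159 171 178 175 169 174 180 182 182 181 177 167 155
 149 147 147 147 145 144]
```

>>> arm_command --commands '[[[0, 0, 0, 0, 0.0045, 0.02, 60], [0, 0, 0, 0, 0, 0.03, 60], [0, 0, 0, 0, 0, 0.03, 60], [0, 0, 0, 0, 0, 0.018, 60], [0, 0, 0, 0, 0, 0.006, 60], [0, 0, 0, 0, 0, 0, 60], [0, 0, 0, 0, 0, 0, 60]]]'

```text
time: 11.75
ee_pos: [0.4952, 0.088, 0.1068]
eef_rot: [0.744, 0.668, 0.001, 0.0]
ft_force: [-0.5, -0.1, 0.0]
width: 0.0521
```

Run:
```python
from h import *
st((535,-24.2)); look("side","s10")
```

```text
t 11.75 world [495.2  88.  106.8] station x,y -51.5 107.3 toolx deg 83.84 F [-0.5 -0.1  0. ] w 52.1 tilt [0.0009 0.0003]
```

View pics/s10.png

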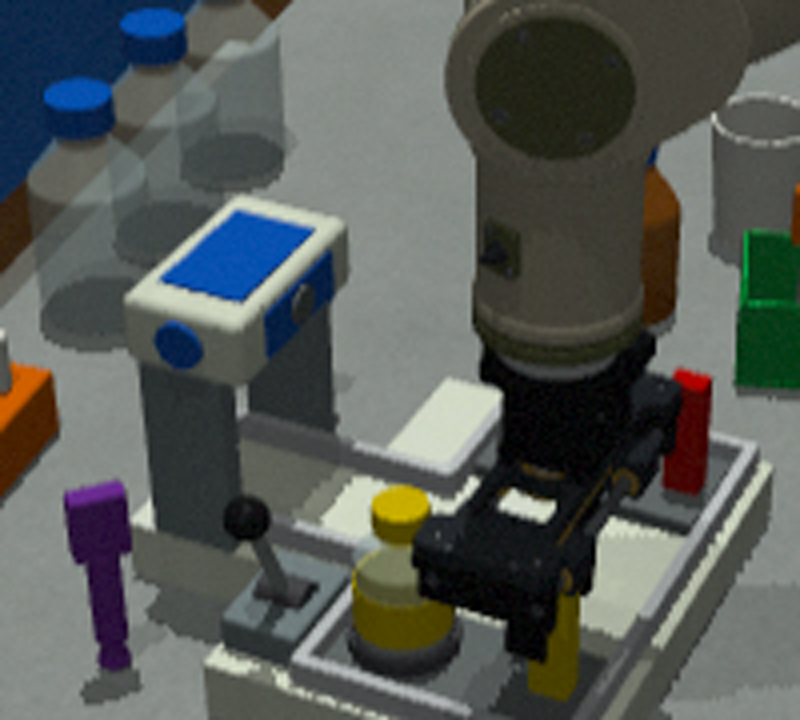

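>>> arm_command --commands '[[[0, 0, 0, 0, -0.002, 0.003, 60], [0, 0, 0, 0, 0, 0, 0], [0, 0, 0, 0, 0, 0, 0], [0, 0, 0, 0, 0, 0, 0], [0, 0, 0, 0, 0, 0, 0]]]' --newtons 20

```text
time: 12.42
ee_pos: [0.4925, 0.0881, 0.1026]
eef_rot: [0.744, 0.668, 0.0, -0.0]
ft_force: [0.5, -0.3, 0.0]
width: 0.02
```

Run:
```python
from h import *
st((535,-24.2))
```

```text
t 12.425 world [492.5  88.1 102.6] station x,y -54.3 107.1 toolx deg 83.85 F [ 0.5 -0.3  0. ] w 20.0 tilt [ 0.0001 -0.    ]
```

>>> arm_command --commands '[[[0, 0, 0, 0, 0, 0, 0], [0, 0, 0, -0.008, 0, 0, 0], [0, 0, 0, -0.012, 0, 0, 0], [0, 0, 0, -0.014, 0, 0, 0], [0, 0, 0, -0.016, 0, 0, 0], [0, 0, 0, -0.016, 0, 0, 0], [0, 0, 0, -0.016, 0, 0, 0], [0, 0, 0, -0.014, 0, 0, 0], [0, 0, 0, -0.008, 0, 0, 0], [0, 0, 0, -0.003, 0, 0, 0], [0, 0, 0, 0, 0, 0, 0], [0, 0, 0, 0, 0, 0, 0]]]'

```text
time: 13.92
ee_pos: [0.481, -0.0186, 0.1026]
eef_rot: [0.744, 0.668, -0.0, 0.0]
ft_force: [-1.2, -2.0, 1.1]
width: 0.0181
```

Run:
```python
from h import *
st((535,-24.2)); look("top","t11");look("side","s11")
```

```text
t 13.925 world [481.  -18.6 102.6] station x,y -54.3 -0.2 toolx deg 83.85 F [-1.2 -2.   1.1] w 18.1 tilt [-0.0002  0.0002]
```

View pics/s11.png

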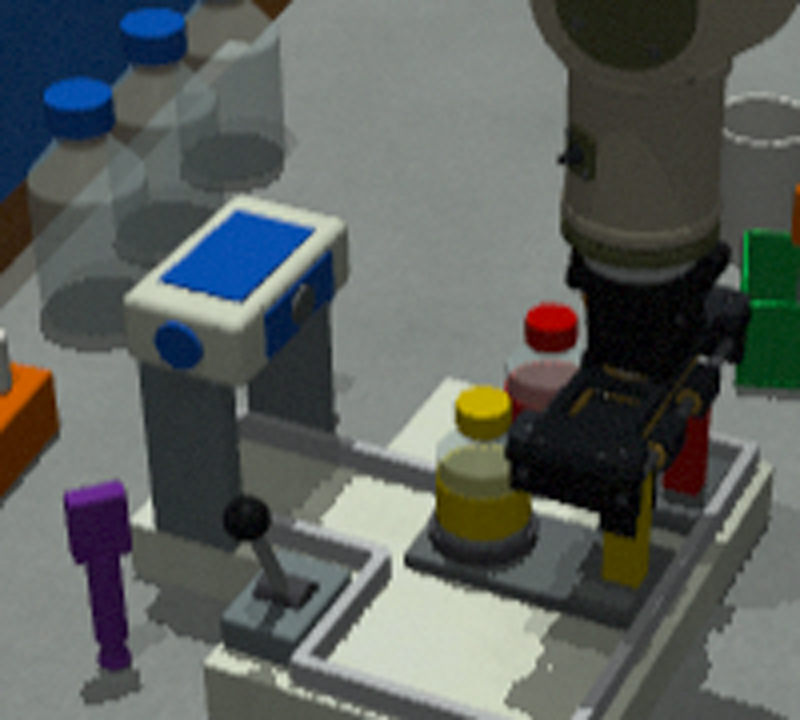

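View pics/t11.png

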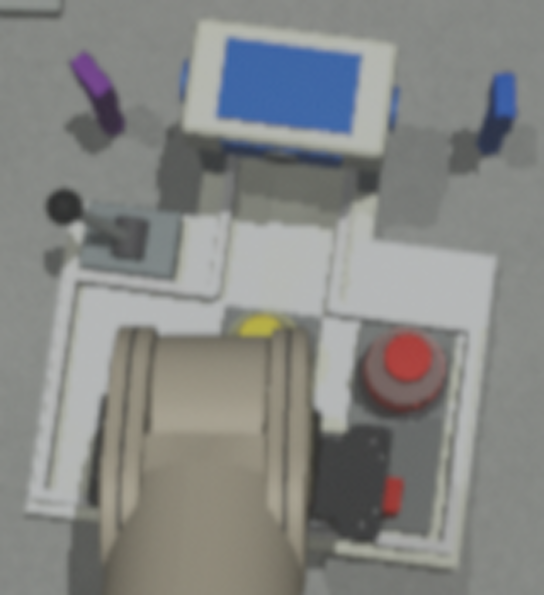

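>>> arm_command --commands '[[[0, 0, 0, 0, 0.008, 0, 0], [0, 0, 0, 0, 0.012, 0, 0], [0, 0, 0, 0, 0.015, 0, 0], [0, 0, 0, 0, 0.01, 0, 0], [0, 0, 0, 0, 0, 0, 0]]]'

```text
time: 14.65
ee_pos: [0.5266, -0.0227, 0.1026]
eef_rot: [0.744, 0.668, 0.0, 0.0]
ft_force: [3.4, 0.8, 1.2]
width: 0.0176
```

Run:
```python
from h import *
st((535,-24.2)); look("top","t12")
```

```text
t 14.65 world [526.6 -22.7 102.6] station x,y -8.5 0.6 toolx deg 83.87 F [3.4 0.8 1.2] w 17.6 tilt [0.0004 0.0003]
```

View pics/t12.png

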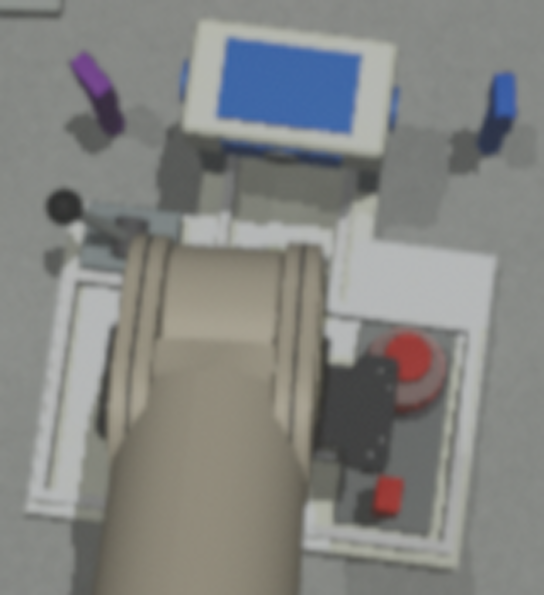

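>>> arm_command --commands '[[[0, 0, 0, 0, 0.01, 0, 0], [0, 0, 0, 0, 0.014, 0, 0], [0, 0, 0, 0, 0.016, 0, 0], [0, 0, 0, 0, 0.016, 0, 0], [0, 0, 0, 0, 0.016, 0, 0], [0, 0, 0, 0, 0.014, 0, 0], [0, 0, 0, 0, 0.01, 0, 0], [0, 0, 0, 0, 0, 0, 0]]]'

```text
time: 15.7
ee_pos: [0.6217, -0.0332, 0.1026]
eef_rot: [0.744, 0.668, 0.0, 0.0]
ft_force: [2.8, 0.2, 1.4]
width: 0.0182
```

Run:
```python
from h import *
st((535,-24.2)); look("side","s13")
```

```text
t 15.7 world [621.7 -33.2 102.6] station x,y 87.2 0.3 toolx deg 83.86 F [2.8 0.2 1.4] w 18.2 tilt [0.0003 0.0002]
```

View pics/s13.png

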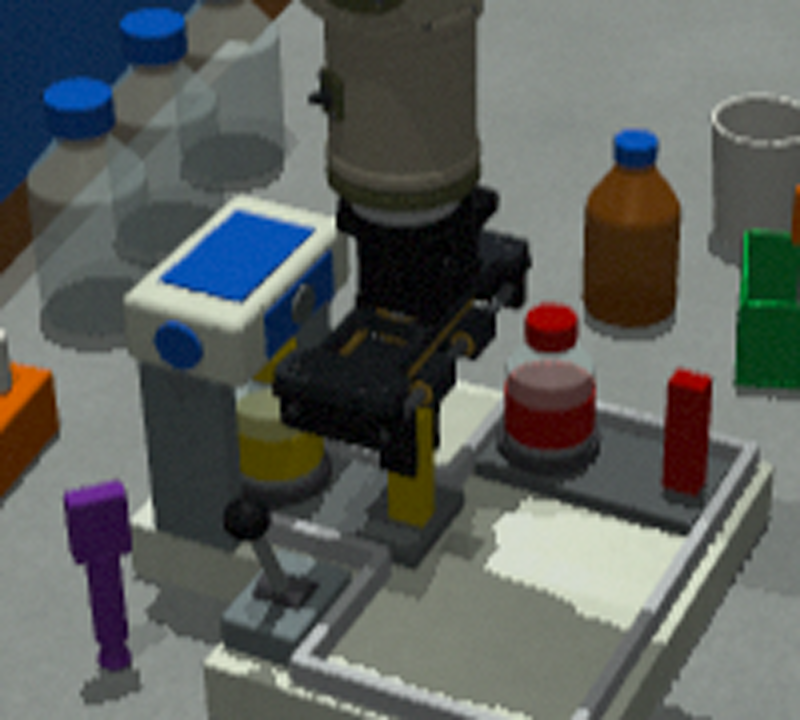

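>>> arm_command --commands '[[[0, 0, 0, 0, 0.004, 0, 0], [0, 0, 0, 0, 0.004, 0, 0], [0, 0, 0, 0, 0.003, 0, 0], [0, 0, 0, 0, 0.002, 0, 0], [0, 0, 0, 0, 0, 0, 0]]]'

```text
time: 16.38
ee_pos: [0.6332, -0.0346, 0.1026]
eef_rot: [0.744, 0.668, -0.0, -0.001]
ft_force: [-5.0, 0.7, 6.8]
width: 0.018
```

Run:
```python
from h import *
st((535,-24.2))
```

```text
t 16.375 world [633.2 -34.6 102.6] station x,y 98.7 0.1 toolx deg 83.85 F [-5.   0.7  6.8] w 18.0 tilt [-0.0005 -0.0007]
```

>>> arm_command --commands '[[[0, 0, 0, 0, 0.001, 0, 0], [0, 0, 0, 0, 0.001, 0, 0], [0, 0, 0, 0, 0, 0, 0]]]'

```text
time: 16.75
ee_pos: [0.6349, -0.0348, 0.1026]
eef_rot: [0.744, 0.668, -0.001, -0.001]
ft_force: [-6.2, 0.7, 6.4]
width: 0.0179
```

Run:
```python
from h import *
st((535,-24.2)); s=cam("side"); crop(s,"s14",200,200,320,290,6)
```

```text
t 16.75 world [634.9 -34.8 102.6] station x,y 100.5 0.2 toolx deg 83.85 F [-6.2  0.7  6.4] w 17.9 tilt [-0.0006 -0.0009]
```

View pics/s14.png

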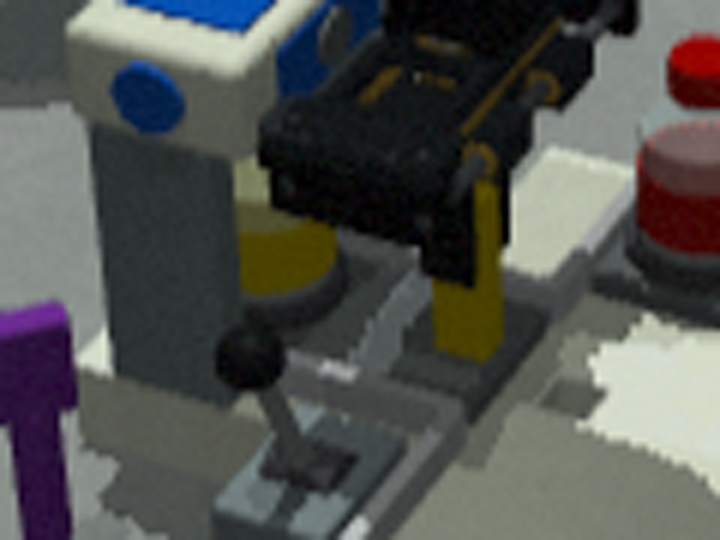

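>>> arm_command --commands '[[[0, 0, 0, 0, 0.001, 0, 0], [0, 0, 0, 0, 0.001, 0, 0], [0, 0, 0, 0, 0.001, 0, 0], [0, 0, 0, 0, 0, 0, 0]]]'

```text
time: 17.3
ee_pos: [0.6354, -0.0348, 0.1025]
eef_rot: [0.744, 0.668, -0.002, -0.003]
ft_force: [-20.0, 2.7, 16.4]
width: 0.0181
```

Run:
```python
from h import *
st((535,-24.2))
```

```text
t 17.3 world [635.4 -34.8 102.5] station x,y 100.9 0.2 toolx deg 83.86 F [-20.    2.7  16.4] w 18.1 tilt [-0.0024 -0.0032]
```

>>> arm_command --commands '[[[0, 0, 0, 0, -0.002, 0, 0], [0, 0, 0, 0, -0.001, 0, 0], [0, 0, 0, 0, 0, 0, 45], [0, 0, 0, 0, 0, 0, 45], [0, 0, 0, 0, 0, 0, 45], [0, 0, 0, 0, 0, -0.02, 45], [0, 0, 0, 0, 0, -0.04, 45], [0, 0, 0, 0, 0, -0.05, 45], [0, 0, 0, 0, 0, -0.04, 45], [0, 0, 0, 0, 0, 0, 45]]]'

```text
time: 18.55
ee_pos: [0.6378, -0.0354, 0.2579]
eef_rot: [0.744, 0.668, 0.003, 0.002]
ft_force: [-0.0, -0.3, -0.3]
width: 0.0394
```

Run:
```python
from h import *
st((535,-24.2)); look("side","s15");look("top","t15")
```

```text
t 18.55 world [637.8 -35.4 257.9] station x,y 103.4 -0.2 toolx deg 83.83 F [-0.  -0.3 -0.3] w 39.4 tilt [0.003  0.0024]
```

View pics/s15.png

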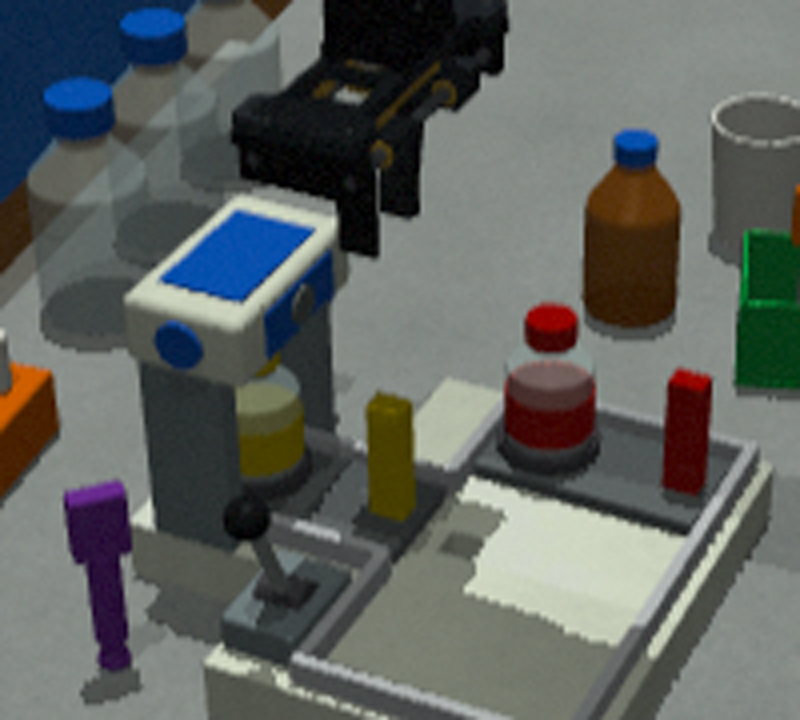

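View pics/t15.png

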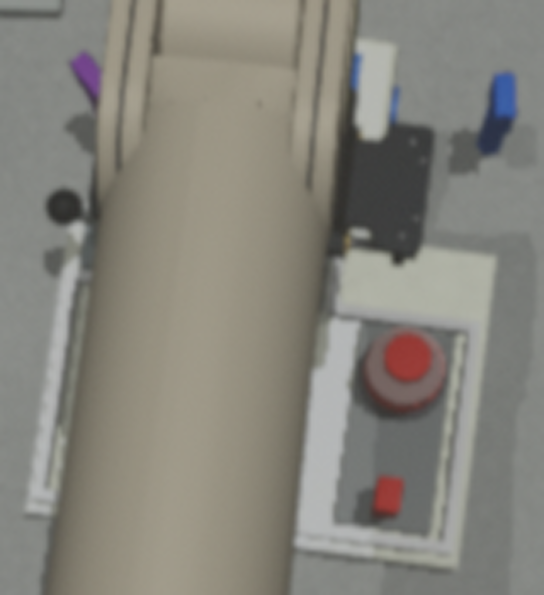

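Run:
```python
from h import *
s=cam("side")
def stn(p): 
    d=np.array(p[:2])*1000-np.array((535,-24.2)); c,q=np.cos(.107),-np.sin(.107); return np.round([d[0]*c+d[1]*q,-d[0]*q+d[1]*c],1)
# first picture crop offset (180,160) scale4 ; now (180,130)
crop(s,"s16",265,220,290,270,10)
S0=cv2.imread("pics/side0.png"); cv2.imwrite("pics/s16b.png",np.hstack([cv2.resize(S0[262:312,306:331],None,fx=10,fy=10,interpolation=cv2.INTER_CUBIC),cv2.imread("pics/s16.png")]))
for u,v in((270,227),(270,228)):print(stn(onz(s,u,v,.133)))
```

```text
[119.8  -3.6]
[1.179e+02 1.000e-01]
```

View pics/s16b.png

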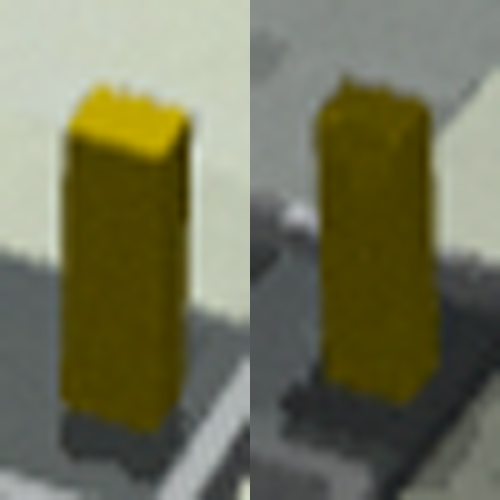

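Run:
```python
from h import *
s=cam("side")
def stn(p): 
    d=np.array(p[:2])*1000-np.array((535,-24.2)); c,q=np.cos(.107),-np.sin(.107); return np.round([d[0]*c+d[1]*q,-d[0]*q+d[1]*c],1)
print(stn(onz(s,319,274.2,.133)),stn(onz(s,277.3,231,.133)))
```

```text
[-58.2 110.9] [96.4  3.9]
```

Run:
```python
from h import *
t=cam("top")
def stn(p): 
    d=np.array(p[:2])*1000-np.array((535,-24.2)); c,q=np.cos(.107),-np.sin(.107); return np.round([d[0]*c+d[1]*q,-d[0]*q+d[1]*c],1)
print(stn(onz(t,205+105/3.3,130+120/3.3,.0)),stn(onz(t,205+85/3.3,130+62/3.3,.13)),"knob",stn(onz(t,205+63/3.3,130+200/3.3,.145)))
```

```text
[214.4 147.4] [220.  146.3] knob [113.6 144.7]
```

>>> arm_command --commands '[[[0, 0, 0, 0.02, 0.001, 0, 0], [0, 0, 0, 0.035, 0.001, 0, 0], [0, 0, 0, 0.04, 0.001, 0, 0], [0, 0, 0, 0.04, 0.001, 0, 0], [0, 0, 0, 0.035, 0, 0, 0], [0, 0, 0, 0.02, 0, 0, 0], [0, 0, 0, 0, 0, 0, 0], [0, 0, 0, 0, 0, 0, 0]]]'

```text
time: 19.8
ee_pos: [0.6606, 0.1517, 0.2526]
eef_rot: [0.745, 0.667, -0.0, 0.0]
ft_force: [0.1, -0.8, 1.2]
width: 0.0005
```

Run:
```python
from h import *
st((535,-24.2)); look("side","s17"); look("top","t17")
```

```text
t 19.8 world [660.6 151.7 252.6] station x,y 106.1 188.3 toolx deg 83.74 F [ 0.1 -0.8  1.2] w 0.5 tilt [-0.0003  0.0004]
```

View pics/s17.png

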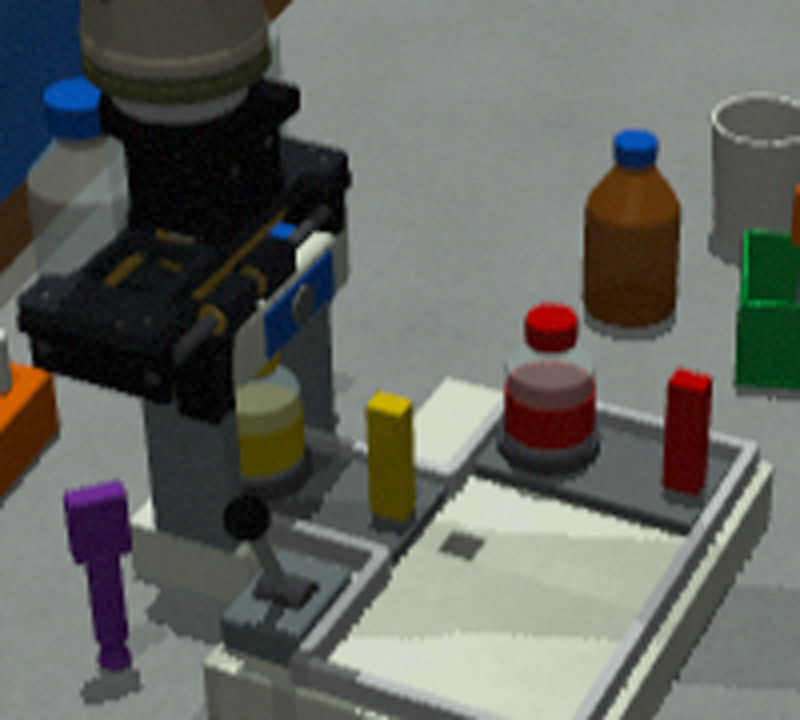

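View pics/t17.png

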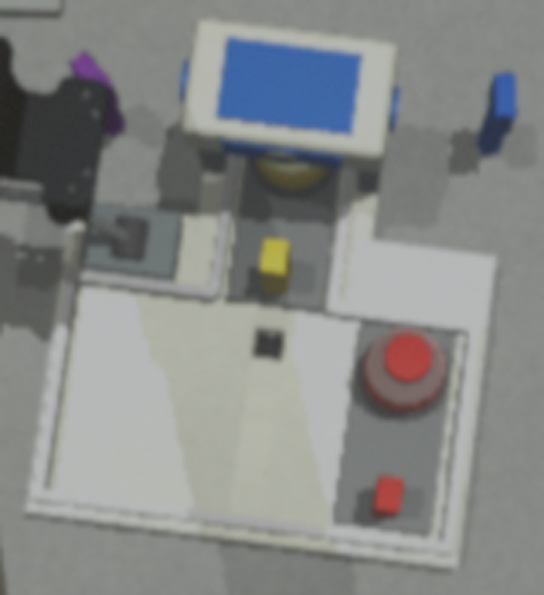

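Run:
```python
from h import *
t=cam("top")
def stn(p): 
    d=np.array(p[:2])*1000-np.array((535,-24.2)); c,q=np.cos(.107),-np.sin(.107); return np.round([d[0]*c+d[1]*q,-d[0]*q+d[1]*c],1)
print(stn(onz(t,205+274.5/3.4-.35,130+253/3.4-.35,.133)))
```

```text
[102.5  -0.9]
```

>>> arm_command --commands '[[[0, 0, 0, 0.002, 0, 0.025, 0], [0, 0, 0, 0, 0, 0.035, 0], [0, 0, 0, 0, 0, 0.035, 0], [0, 0, 0, 0, 0, 0.02, 0], [0, 0, 0, 0, 0, 0, 0], [0, 0, 0, 0, 0, 0, 0]]]'

```text
time: 20.7
ee_pos: [0.6615, 0.1554, 0.1392]
eef_rot: [0.744, 0.668, 0.001, 0.0]
ft_force: [-0.2, -0.2, -0.1]
width: 0.0007
```

Run:
```python
from h import *
st((535,-24.2)); look("side","s18")
```

```text
t 20.7 world [661.5 155.4 139.2] station x,y 106.6 192.1 toolx deg 83.83 F [-0.2 -0.2 -0.1] w 0.7 tilt [0.001  0.0005]
```

View pics/s18.png

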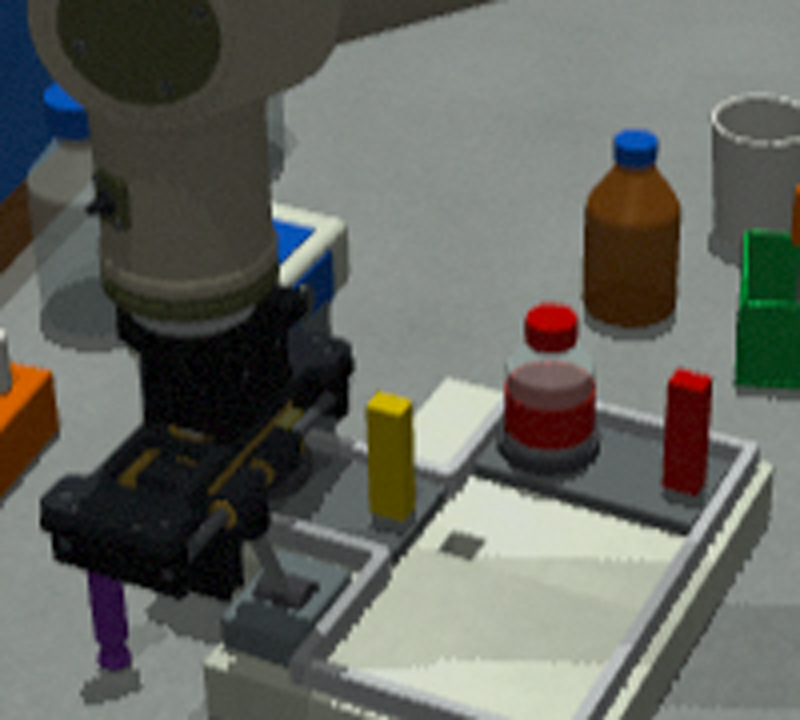

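>>> arm_command --commands '[[[0, 0, 0, -0.01, 0, 0, 0], [0, 0, 0, -0.01, 0, 0, 0], [0, 0, 0, -0.01, 0, 0, 0], [0, 0, 0, -0.01, 0, 0, 0], [0, 0, 0, -0.01, 0, 0, 0], [0, 0, 0, -0.01, 0, 0, 0], [0, 0, 0, -0.01, 0, 0, 0], [0, 0, 0, -0.01, 0, 0, 0], [0, 0, 0, -0.006, 0, 0, 0], [0, 0, 0, 0, 0, 0, 0]]]'

```text
time: 22.0
ee_pos: [0.6514, 0.0693, 0.1375]
eef_rot: [0.744, 0.668, -0.0, 0.0]
ft_force: [0.9, 0.6, 0.2]
width: 0.0005
```

Run:
```python
from h import *
st((535,-24.2)); look("side","s19")
```

```text
t 22.0 world [651.4  69.3 137.5] station x,y 105.7 105.4 toolx deg 83.8 F [0.9 0.6 0.2] w 0.5 tilt [-0.0001  0.    ]
```

View pics/s19.png

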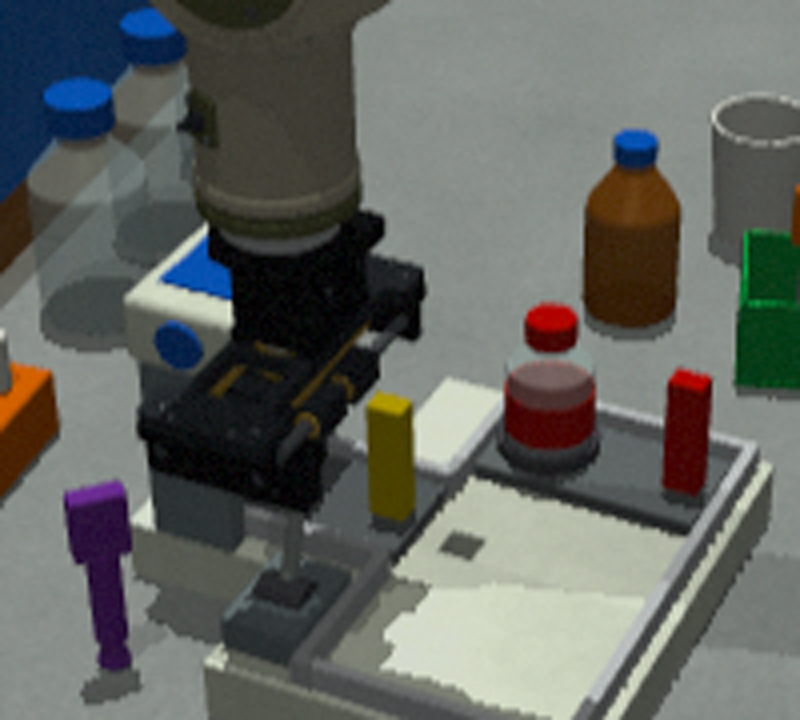

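Lever follows; continue to its stop.

>>> arm_command --commands '[[[0, 0, 0, -0.006, 0, 0, 0], [0, 0, 0, -0.004, 0, 0, 0], [0, 0, 0, -0.003, 0, 0, 0], [0, 0, 0, -0.002, 0, 0, 0], [0, 0, 0, 0, 0, 0, 0]]]'

```text
time: 22.68
ee_pos: [0.6498, 0.0548, 0.1376]
eef_rot: [0.744, 0.668, -0.0, 0.0]
ft_force: [0.3, 0.3, -0.4]
width: 0.0003
```

Run:
```python
from h import *
st((535,-24.2))
```

```text
t 22.675 world [649.8  54.8 137.6] station x,y 105.7 90.8 toolx deg 83.84 F [ 0.3  0.3 -0.4] w 0.3 tilt [-0.  0.]
```

>>> arm_command --commands '[[[0, 0, 0, -0.002, 0, 0, 0], [0, 0, 0, -0.002, 0, 0, 0], [0, 0, 0, -0.002, 0, 0, 0], [0, 0, 0, 0, 0, 0, 0]]]'

```text
time: 23.18
ee_pos: [0.6495, 0.0532, 0.1376]
eef_rot: [0.743, 0.669, 0.002, -0.001]
ft_force: [2.8, 9.9, -2.3]
width: 0.0003
```

Run:
```python
from h import *
st((535,-24.2)); s=cam("side"); crop(s,"s20",200,210,320,300,6)
```

```text
t 23.175 world [649.5  53.2 137.6] station x,y 105.6 89.2 toolx deg 84.05 F [ 2.8  9.9 -2.3] w 0.3 tilt [ 0.0019 -0.0013]
```

View pics/s20.png

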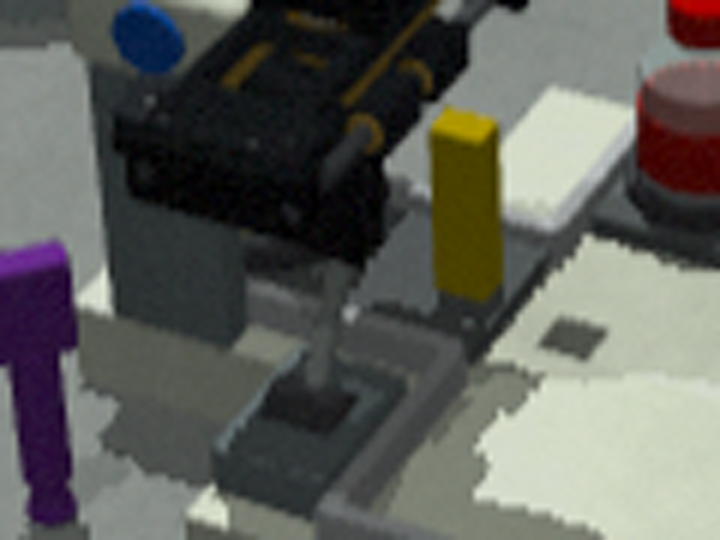

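>>> arm_command --commands '[[[0, 0, 0, 0.006, 0, 0, 0], [0, 0, 0, 0.02, 0, 0, 0], [0, 0, 0, 0.03, 0, 0, 0], [0, 0, 0, 0.03, 0, -0.02, 0], [0, 0, 0, 0.03, 0, -0.05, 0], [0, 0, 0, 0.03, -0.03, -0.05, 0], [0, 0, 0, 0.04, -0.04, -0.03, 0], [0, 0, 0, 0.04, -0.04, 0, 0], [0, 0, 0, 0.04, -0.04, 0, 0], [0, 0, 0, 0, 0, 0, 0]]]'

```text
time: 24.48
ee_pos: [0.5266, 0.333, 0.2846]
eef_rot: [0.741, 0.671, 0.0, -0.001]
ft_force: [0.6, -1.3, -0.7]
width: 0.0003
```

Run:
```python
from h import *
st((535,-24.2)); s=look("side","s21"); t=look("top","t21")
cv2.imwrite("pics/tf.png",t["frame"][:,:,::-1])
a=cv2.imread("pics/side0.png"); crop(s,"s22",280,140,440,260,5)
```

```text
t 24.475 world [526.6 333.  284.6] station x,y -46.5 354.3 toolx deg 84.36 F [ 0.6 -1.3 -0.7] w 0.3 tilt [ 0.0002 -0.0012]
```

View pics/s21.png

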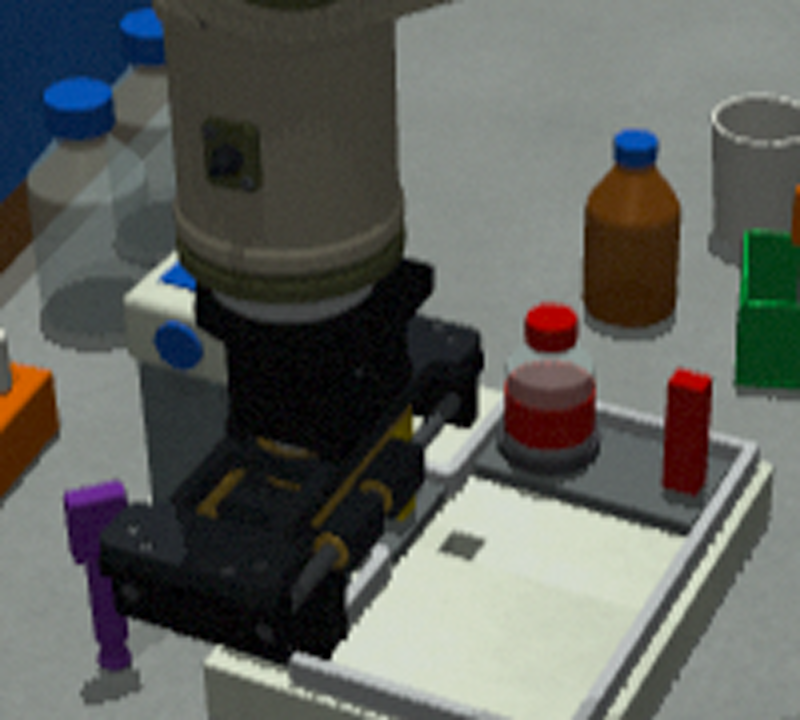

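View pics/t21.png

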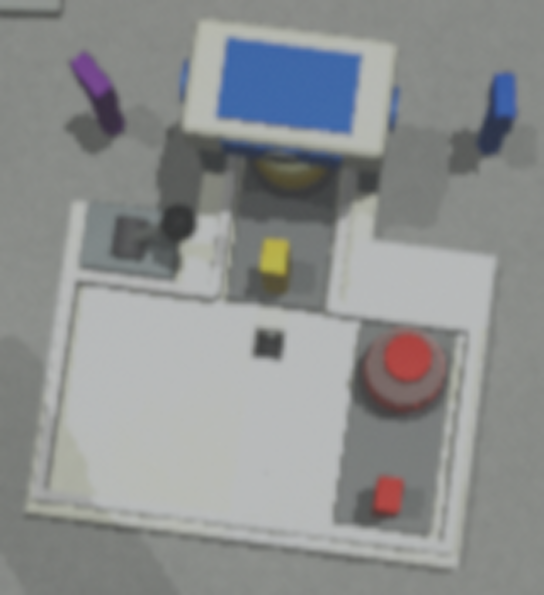

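View pics/tf.png

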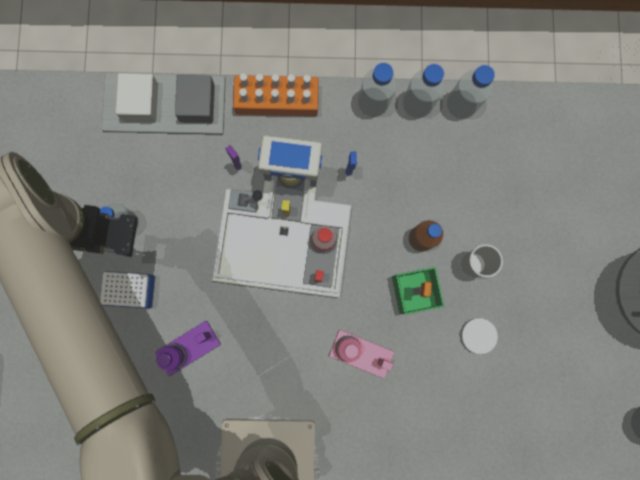

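Run:
```python
from h import *
t=cam("top")
def stn(p): 
    d=np.array(p[:2])*1000-np.array((535,-24.2)); c,q=np.cos(.107),-np.sin(.107); return np.round([d[0]*c+d[1]*q,-d[0]*q+d[1]*c],1)
k=stn(onz(t,205+178/3.4-.35,130+221/3.4-.35,.141)); print("knob",k,"angle",.5-np.arcsin((k[1]-110)/90))
print("post",stn(onz(t,205+274.5/3.4-.35,130+251/3.4-.35,.133)))
for r in("red",):print(blobs(t,(0,150,80),(4,255,255),(200,120,450,330))[0])
print(read_state()["time"]); close_job()
```

```text
knob [114.7  67.6] angle 0.9905500125548982
post [103.9  -0.7]
[([319, 229, 12, 12, 107], [324.52, 234.8]), ([316, 272, 6, 8, 43], [318.65, 275.4])]
24.625
the job is handed in; nothing more can be done
```

I finished the whole sequence and handed the job in at about 24.6 s. I pulled the plug and stood it in the green bin. I slid the carrier along its lane and under the dosing head to the end stop, then released it. Last, I swung the clamp lever over until it hit its stop.

**Last checks:**
- **Plug:** standing upright inside the bin, let go and clear of the gripper.
- **Carrier:** the push force rose to 20 N with only 0.5 mm of travel for 3 mm commanded, so it was against the stop. The post then measured about x 104, y -1 mm in the station frame from the top view, against 100, 0 nominal.
- **Clamp:** about 0.99 of 1.0 rad, from the knob position in the top view.
- **Red carrier:** its pixels are unchanged to within 0.2.
- **Bottles and beaker:** no visible shift in the final overview. The gripper hid most of the clear bottle there, so I couldn't check that one; the tool stayed well above it.
- **Robot:** clear of everything at the end.

**Disagreement:** the side camera read about 4–5 mm off in y compared with the top camera. It put the docked post at x 96, y 4 mm. I relied on the top view and on the end-stop force instead.

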